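# Four clicks on the syringe dispenser, held

## Task

Unlock the ratchet syringe dispenser: lift the aluminium lock collar up off its post and stand it upright in the white tray. Then take the lever by its knob and advance it exactly four clicks (four doses) from where it stands, towards and past the empty post and never beyond the fourth click, and finish still holding the lever on the fourth click. Leave the bottle, beaker and tube rack where they are.

Things in the scene. Friction and masses are not known exactly. Their poses are not given: they have to be found in the camera images.
- dispenser: Fixed dispenser: grey base plate 12 mm thick, x -125 to +85 mm and y -85 to +85 mm in its own frame. Origin: at bench height on the lever's pivot axis; z up. A white turret of radius 34 mm round the origin, 48 mm high, carries the lever. A clear syringe, top 61 mm above the bench, lies along y at x = +60 mm. Lever and lock post are on the -x side.
- post_top (a point): Centre of the top of the steel lock post: diameter 13.6 mm, standing 30 mm out of the base plate, its top 42 mm above the bench and 80 mm from the pivot axis. The lever passes over the bare post, but cannot pass the collar.
- collar: Loose aluminium lock collar, an upright plain tube: outer diameter 30 mm, bore 16 mm, height 65 mm, 40 to 90 g. Origin at the centre of its lower end, z along the tube. It starts over the post, standing on the base plate (12 mm above the bench, top at 77 mm), and must rise at least 30 mm to clear the post.
- lever: Steel arm on the turret, 14 mm wide, 50 to 60 mm above the bench, hub radius 26 mm. Origin on the pivot axis 48 mm above the bench; x points along the arm to the knob, z up. Advancing turns it counter-clockwise seen from above (+ about z), towards the post. It starts in one of the first three notches of a click wheel, with four or more notches ahead; a hard stop lies beyond.
- lever_knob (a point): Centre of the top of the lever's fixed upright black knob: diameter 18 mm, 42 mm tall, top 102 mm above the bench, 110 mm from the pivot axis. Notches are 0.16 rad (17.6 mm at the knob) apart. From one to the next the lever resists with up to about 3 to 4.5 N at the knob, zero half way (the click), then pulls forward as much, and is at rest again in the next notch, where it stays.
- tray: Fixed white shallow tray, open on top, 140 (x) x 110 (y) x 22 mm high, walls 4 mm, inner floor about 4 mm above the bench. Origin at the centre of its underside.
- bottle: Loose glass reagent bottle with blue cap, diameter 70 mm, 130 mm high; bystander. Origin at the centre of its underside.
- beaker: Loose glass beaker, diameter 64 mm, 75 mm high; bystander. Origin at the centre of its underside.
- tube_rack: Loose white tube rack block 100 x 140 x 35 mm; bystander. Origin at the centre of its underside.
There are look-alikes about, which are no part of the job. What is meant by the collar is not purple or red, and is the smaller of those in its own colour.

How it is judged (in metres and radians):
On the way, in this order (a step that is already met when the one before it is completed fails the run):
1. the collar is lifted off the post in the fingers (z of collar in the frame of dispenser above 0.046 m and contact force between the fingers and collar above 0.3 N), for 0.1 s.
2. the collar stands upright in the tray, let go (x of collar in the frame of tray between -0.055 and 0.055 m and y of collar in the frame of tray between -0.042 and 0.042 m and z of collar in the frame of tray below 0.01 m and angle between collar's own z axis and vertical below 0.2 rad and contact force between the fingers and collar below 0.1 N), for 0.2 s.
3. with the fingers, the lever is advanced past its first click (distance of lever_knob from where it was at the start of the episode above 0.0158 m and contact force between the fingers and lever above 0.3 N), for 0.05 s.
At the end, for the whole second after the job is handed in: The lever stands on the fourth click from its start (knob 63 to 75 mm straight from where it began; four clicks are 69 mm), fingers on it with over 1 N; the collar is upright (0.2 rad) on the tray floor, within 55 mm (x) and 42 mm (y) of its centre, let go (all of step 2 and distance of lever_knob from where it was at the start of the episode between 0.0633 and 0.075 m and linear speed of lever below 0.02 m/s and angular speed of lever below 0.1 rad/s and contact force between the fingers and lever above 1 N); the arm keeps its last pose, push and grip.
It fails at once if the lever is taken over the crest beyond the fourth click (distance of lever_knob from where it was at the start of the episode above 0.0791 m).
It fails at once if the bottle is moved more than 20 mm or tipped (distance of bottle from where it was at the start of the episode above 0.02 m or angle between bottle's own z axis and vertical above 0.3 rad).
It fails at once if the beaker is moved more than 20 mm or tipped (distance of beaker from where it was at the start of the episode above 0.02 m or angle between beaker's own z axis and vertical above 0.3 rad).
It fails at once if the tube rack is moved more than 20 mm or tipped (distance of tube_rack from where it was at the start of the episode above 0.02 m or angle between tube_rack's own z axis and vertical above 0.3 rad).
It also fails if it takes over 64 s, if anything falls off the work surface, if the arm or the gripper's body presses on something with over 40 N, if the wrist force passes 120 N, or if a joint passes its speed limit or range.

## Robot

A 6-joint arm with a two-finger parallel gripper is mounted at the origin on the work surface. World frame = base frame: x ahead of the robot, y to its left, z up, the work surface at z = 0. Lengths are in m, angles in degrees, forces in N, time in s.
With the tool pointing down it reaches from about 0.3 to 0.75 m from the base axis. Payload 8.5 kg.
Tool frame: the origin (TCP) lies midway between the tips of the shut fingers; the grasp point (between the pads) lies 19 mm behind it (env.tcp_to_grasp is the z of the grasp point in the tool frame, in m); z points along the fingers, y is the line along which they close (so a half turn about z gives the same grasp; the last joint's range is limited). The gripper opens to 85 mm and grips with 20 to 120 N. Pads are 22 mm wide; open, the fingers measure 114 mm over their backs; the gripper's body (76 mm by 85 mm) begins 54 mm behind the grasp point. The pads swing forward as they close: fully open they stand 13 mm farther back than shut.
Start: joints at [60.315, 21.807, 74.336, -0, 83.858, -12.336], TCP at [0.164, 0.525, 0.231] pointing down, gripper open.
Joint ranges: [-178.18, 178.18], [-50.72, 133.34], [12.68, 142.11], [-81.47, 261.47], [9.98, 163.14], [-165.26, 165.26]. Speed limits (degrees/s): [136.94, 136.94, 180, 180, 180, 180].

## Interface

Orientations are given as a 3x3 rotation matrix whose columns are the frame's x, y, z axes.
In Python, from rig import env, imaging, job, models gives the robot as it stands. The module is installed in compiled form; this text tells all that it offers.
- The arm moves only by the tool jog_arm, never from a script. Its argument "plan" is text: rows parted by semicolons, each of 7 numbers parted by spaces: the turn, a rotation vector about the tool's x, y, z in degrees, then the shift along the tool's x, y, z in cm, then the closure in counts, from 0 (fully open) to 255 (shut). In form: rx ry rz x y z claw; .... A call has 1 to 10 rows; each row shifts and turns the commanded pose from where the row before left it, along the tool's axes as they then stand; what a row does not reach is not made up. A row lasts 1/12 s, in which the tool goes at most 41.7 mm and 7.16 degrees, less where a joint would pass 70% of its speed; a pose out of reach is approached as far as the arm can. A call with a gripper value outside its range is refused whole. The fingers move at their own pace and stop on an object; "grip_force" is the grip in N (left out, the last holds). Time passes only in rows, so rows that do not move let the fingers close. It gives the time, the measured TCP pose, the force, the opening and the grip force at its end, in the units of the state.
- env.observe(): the state, without advancing time (a new reading comes with each control period).
- imaging.get_image(name): name is "side" or "top"; returns a dict with "pixels" (480x640x3 uint8, red, green, blue), "depth" (480x640 float32, m along the optical axis (not along the pixel's ray), 0 where there is no reading), "fov_y" (degrees; the focal length in pixels is half the picture's height over the tangent of half this angle, whatever the lens; pixels are square), "cx", "cy" (the principal point, pixels), "world_from_camera" (4x4, takes a point from camera to world coordinates). Camera axes: x right, y down, z forward; pixel columns grow to the right and rows downward; lengths in m; the calibration is good to about 2 mm. A picture is of the moment at which its call begins.
- job.close_job(): hands the job in; it is judged then, once.
Trained networks look in the newest picture that a camera, given by its name, has taken for a name from the list of things; names that differ only in an ending like _2 or _b are one class to them, and where a whole thing is asked for, a point or a joint stands for the part that bears it (a point fixed in the world has none). Each returns a list of dicts, best first, with "confidence" (0 to 1); they miss things now and then, are a little off and sometimes report something else, mostly with a low value. They report only what shows in the picture. A call takes as long as a camera call. They do not tell look-alikes from the thing itself.
- models.outline_of(camera, query): "region" (480x640 bool, what is visible of it) and "bbox" ([centre column, centre row, width, height] in pixels, round what is visible of it).
- models.tip_of(camera, query): "at" ([column, row] in pixels: a listed point, or the origin of a listed thing).
The state is a dict: "time_s": time; "q": joint angles; "qvel": joint speeds; "joint_efforts": joint torques, N m; "position": TCP position; "tool_rot": TCP orientation; "ft_force": force on the tool from outside, world axes, zero at the start; "wrist_torque": the same for the moment, N m; "grip_width": finger opening in m; "gripper_force": force on a finger pad.
Only numpy, scipy, OpenCV 4.12 (cv2) and the standard library are available. Lean on these libraries where they do the work, as an engineer would, in place of code of your own. Each camera call takes 0.05 s, during which the arm holds its last target. There are 200 camera calls.

## Working session

There is one attempt and no reset: what is moved stays moved. The work goes in short steps, Python scripts to look and compute and a tool call to move; the robot and the scene stay as the last step left them, time stands still between calls to the robot, and variables do not carry over. Pictures are saved under pics/ and viewed, at most 10 in all, crops included, and the job is handed in when it is done.

Besides the shell and the picture viewer there is one more tool, called as name(argument=value, ...) on one line, values as JSON. jog_arm: Moves the arm, as the interface text tells. Its arguments: {"type":"object","properties":{"plan":{"type":"string"},"grip_force":{"type":"number"}},"required":["plan"]}

```bash
mkdir -p pics; cat > h.py <<'E'
import numpy as np, cv2
from rig import env, imaging, job, models
def cam(n):
    im=imaging.get_image(n); im['f']=240/np.tan(np.radians(im['fov_y'])/2); return im
def back(im,u,v,z=None):
    """pixel -> world, by depth, or on plane at height z"""
    T=im['world_from_camera']; r=np.array([(u-im['cx'])/im['f'],(v-im['cy'])/im['f'],1.])
    if z is None: d=im['depth'][int(round(v)),int(round(u))]
    else: d=(z-T[2,3])/(T[:3,:3]@r)[2]
    return T[:3,:3]@(r*d)+T[:3,3]
def cloud(im):
    v,u=np.mgrid[:480,:640]; d=im['depth']
    P=np.stack([(u-im['cx'])/im['f']*d,(v-im['cy'])/im['f']*d,d],-1)
    T=im['world_from_camera']; return P@T[:3,:3].T+T[:3,3]
E
python3 - <<'E'
from h import *
np.set_printoptions(precision=3,suppress=True)
for n in('top','side'):
    im=cam(n); cv2.imwrite(f'pics/{n}0.png',im['pixels'][...,::-1]); P=cloud(im)
    print(n,im['fov_y'],im['world_from_camera'][:3].ravel())
    for q in('dispenser','collar','lever','tray','bottle','beaker','tube_rack'):
        for o in models.outline_of(n,q)[:4]:
            m=o['region']&(im['depth']>0); p=P[m]
            print(q,round(o['confidence'],2),np.array(o['bbox']),p.mean(0) if len(p) else '',np.percentile(p[:,2],95) if len(p) else '',im['pixels'][m].mean(0))
    for q in('post_top','lever_knob','lever','collar','dispenser','tray'):
        for o in models.tip_of(n,q)[:3]: print('tip',q,round(o['confidence'],2),np.array(o['at']))
s=env.observe(); print(s['position'],s['tool_rot'],s['grip_width'],env.tcp_to_grasp)
E
```

```text
top 55.73881041069586 [ 0.003 -0.994  0.111  0.429 -1.    -0.004 -0.007 -0.047  0.007 -0.111
 -0.994  1.173]
dispenser 0.72 [339.5 227.   94.   91.4] [ 0.603 -0.11   0.025] 0.06258800994918069 [85.833 85.407 82.03 ]
collar 0.66 [339.1 304.9  18.   17. ] [ 0.402 -0.11   0.083] 0.09464494833755323 [99.909 99.989 98.888]
collar 0.59 [410.  228.6  25.   21.1] [ 0.591 -0.286  0.069] 0.09307229312114686 [57.333 42.015 61.865]
collar 0.56 [335.  245.2  16.6   8.3] [ 0.542 -0.104  0.066] 0.07973443919798094 [89.702 89.865 89.096]
collar 0.41 [274.2 252.5  17.2  15.7] [0.532 0.051 0.047] 0.06837055956893293 [90.409 52.517 48.101]
lever 0.6 [328.7 229.4  48.4  45.9] [ 0.601 -0.095  0.064] 0.10099419394999945 [86.627 85.092 81.012]
tray 0.86 [170.2 288.6  53.   68.1] [0.439 0.316 0.008] 0.022812074577655037 [108.285 108.873 109.75 ]
bottle 0.55 [185.8 204.8  37.5  32.6] [0.646 0.263 0.082] 0.131782801790913 [61.082 65.143 68.458]
beaker 0.68 [453.8 188.1  27.2  25.6] [ 0.699 -0.405  0.04 ] 0.07612428496163244 [80.572 80.794 77.433]
tube_rack 0.58 [465.8 287.4  69.7  57.5] [ 0.44  -0.433  0.032]
[... 1094 characters left out ...]
 0.97 [287.9 167.4  33.1  57.2] [0.646 0.258 0.066] 0.1288640210642177 [66.918 68.708 64.501]
beaker 0.9 [500.  339.   47.2  57.6] [ 0.693 -0.401  0.049] 0.07629473983036299 [80.772 82.71  74.379]
tube_rack 0.64 [390.4 429.1  94.7 101.9] [ 0.434 -0.446  0.032] 0.03830408837698067 [109.58  107.91   97.265]
tip post_top 0.65 [333.6 274.5]
tip lever_knob 0.55 [311.9 230.1]
tip lever 0.84 [369.6 259.3]
tip collar 0.87 [331.6 283.7]
tip collar 0.72 [289.9 252.8]
tip collar 0.63 [268.3 314.5]
tip dispenser 0.69 [367.6 278.3]
tip tray 0.78 [199.1 203.4]
tip tray 0.3 [329.3 274.3]
[0.164 0.525 0.231] [[-0.955  0.298  0.   ]
 [ 0.298  0.955 -0.   ]
 [-0.     0.    -1.   ]] 0.08544527961850185 -0.0187
```

View pics/top0.png

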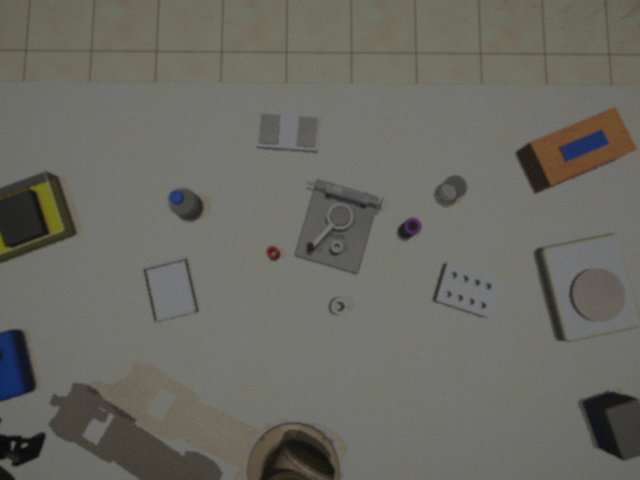

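View pics/side0.png

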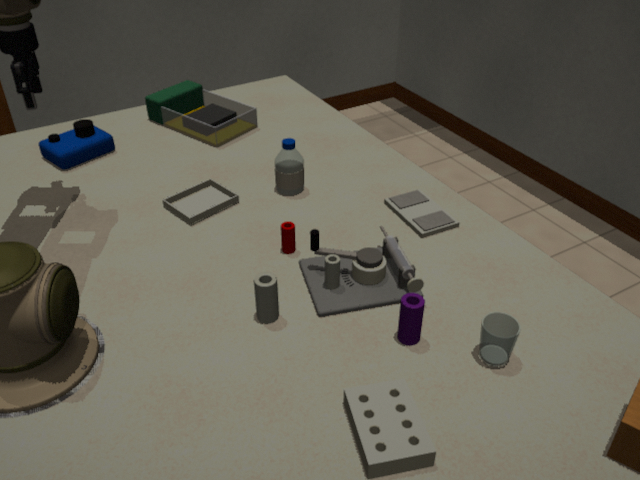

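The top view shows the dispenser at about (338,227), with the pivot near (341,217), the collar on its post near (337,246) and the black knob near (310,247). The tray is at (170,289). The larger grey tube at (339,305) and the red and purple tubes are look-alikes. Next I'll fit the geometry.

```bash
python3 - <<'E'
from h import *
np.set_printoptions(precision=4,suppress=True)
Ps=[]
for n in('top','side'):
    im=cam(n); P=cloud(im).reshape(-1,3); P=P[im['depth'].ravel()>0]; Ps.append(P)
    def sel(c,r,z0,z1): 
        m=(np.hypot(P[:,0]-c[0],P[:,1]-c[1])<r)&(P[:,2]>z0)&(P[:,2]<z1); return P[m]
    col=sel((.542,-.107),.025,.070,.09); print(n,'collar top',len(col),col.mean(0),(col.min(0)+col.max(0))/2,np.ptp(col,axis=0))
    k=sel((.545,-.035),.06,.08,.12); print('knob',len(k),k.mean(0),(k.min(0)+k.max(0))/2,k.max(0))
    k=k[k[:,2]>.094]; print('knobtop',len(k),k.mean(0))
    h=sel((.61,-.11),.045,.05,.09); print('hub',len(h),(h.min(0)+h.max(0))/2,np.ptp(h,axis=0))
    t=sel((.439,.316),.12,.012,.04); rc=cv2.minAreaRect((t[:,:2]*1000).astype(np.float32)); print('tray',rc)
    d=sel((.6,-.11),.15,.006,.02); print('plate',cv2.minAreaRect((d[:,:2]*1000).astype(np.float32)))
    for q,z in(('dispenser',0),('lever',.048),('lever_knob',.102),('post_top',.042),('collar',.012),('tray',0)):
        for o in models.tip_of(n,q)[:3]: print(q,round(o['confidence'],2),back(im,*o['at'],z))
    x,y,w,hh=(250,170,140,110) if n=='top' else (290,215,130,100)
    cv2.imwrite(f'pics/{n}c.png',cv2.convertScaleAbs(cv2.resize(im['pixels'][y:y+hh,x:x+w,::-1],None,fx=5,fy=5,interpolation=2),alpha=1.5))
E
```

```text
top collar top 86 [ 0.5441 -0.1054  0.0771] [ 0.5448 -0.1048  0.0761] [0.0272 0.027  0.0111]
knob 48 [ 0.5416 -0.0418  0.1006] [ 0.542  -0.0636  0.0947] [ 0.5505 -0.0334  0.1092]
knobtop 44 [ 0.5419 -0.0407  0.1019]
hub 451 [ 0.6147 -0.1111  0.0599] [0.0754 0.0729 0.0196]
tray ((438.27276611328125, 314.3101501464844), (140.0712890625, 112.76699829101562), 14.23176383972168)
plate ((610.4755859375, -100.11328125), (251.81507873535156, 256.0262756347656), 84.63042449951172)
dispenser 0.84 [ 0.6202 -0.1087  0.    ]
lever 0.57 [ 0.6172 -0.111   0.048 ]
lever 0.47 [ 0.6154 -0.1072  0.048 ]
lever_knob 0.96 [ 0.5357 -0.0394  0.102 ]
post_top 0.72 [ 0.5374 -0.1098  0.042 ]
post_top 0.47 [ 0.6812 -0.3921  0.042 ]
collar 0.76 [ 0.5933 -0.2932  0.012 ]
collar 0.65 [ 0.5389 -0.0981  0.012 ]
collar 0.54 [ 0.4037 -0.1198  0.012 ]
tray 0.98 [0.4407 0.319  0.    ]
side collar top 156 [ 0.5439 -0.1062  0.0765] [ 0.5438 -0.1049  0.0761] [0.0288 0.0324 0.012 ]
knob 121 [ 0.5415 -0.0435  0.0946] [ 0.5421 -0.041   0.0937] [ 0.5502 -0.0313  0.107 ]
knobtop 67 [ 0.542  -0.0423  0.1008]
hub 617 [ 0.6147 -0.1087  0.0588] [0.077  0.0733 0.0176]
tray ((439.33642578125, 314.8934020996094), (144.17141723632812, 118.79375457763672), 13.92342472076416)
plate ((585.8495483398438, -91.90467834472656), (259.64862060546875, 221.0192108154297), 83.76828002929688)
dispenser 0.82 [ 0.624  -0.1148  0.    ]
dispenser 0.61 [0.447  0.3355 0.    ]
dispenser 0.4 [ 0.6626 -0.0641  0.    ]
lever 0.77 [ 0.633  -0.1099  0.048 ]
lever 0.58 [ 0.6545 -0.4258  0.048 ]
lever 0.49 [0.6209 0.1965 0.048 ]
lever_knob 0.82 [ 0.5405 -0.0356  0.102 ]
lever_knob 0.4 [ 0.5835 -0.1688  0.102 ]
post_top 0.76 [ 0.5462 -0.1032  0.042 ]
collar 0.98 [ 0.5508 -0.098   0.012 ]
collar 0.88 [ 0.5876 -0.2957  0.012 ]
collar 0.88 [0.5267 0.0342 0.012 ]
tray 0.69 [0.4413 0.3301 0.    ]
```

View pics/topc.png

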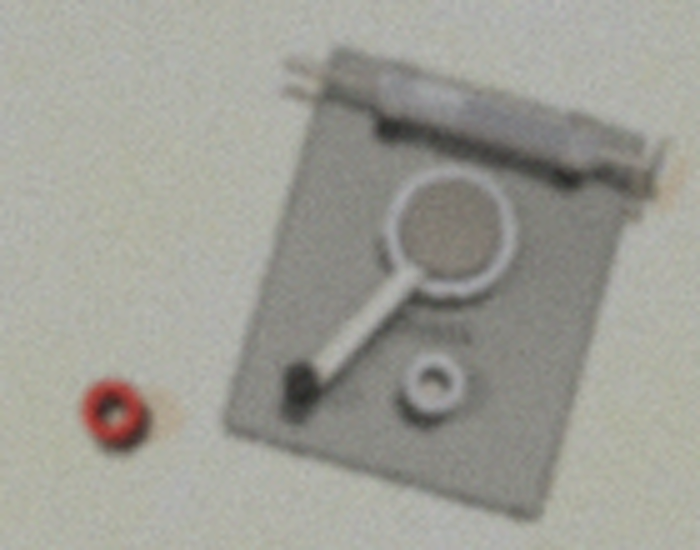

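View pics/sidec.png

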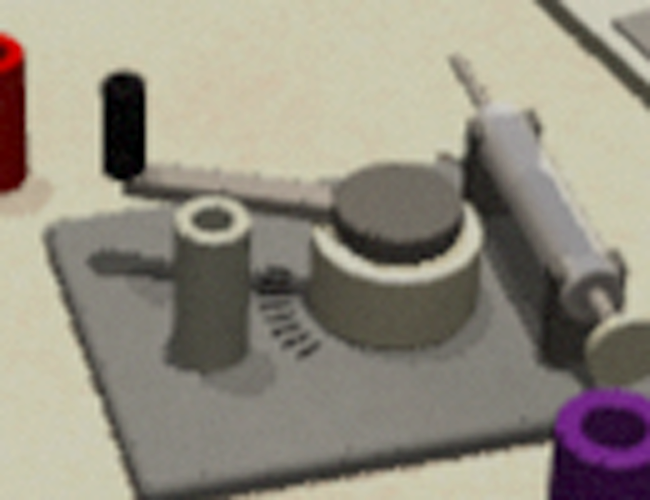

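The fit is consistent. With the pivot at about (0.622,-0.115), the collar comes out about 79 mm away and the knob 110 mm. Four clicks should leave the knob near (0.513,-0.103). I'll move above the collar.

jog_arm(plan="0 0 0 -3.06 -2.71 0 120; 0 0 0 -3.06 -2.71 0 120; 0 0 0 -3.06 -2.71 0 120; 0 0 0 -3.06 -2.71 0 120; 0 0 0 -3.06 -2.71 0 120; 0 0 0 -3.06 -2.71 0 120; 0 0 0 -3.06 -2.71 0 120; 0 0 0 -3.06 -2.71 0 120; 0 0 0 -3.06 -2.71 0 120; 0 0 0 -3.06 -2.71 0 120", grip_force=40)

```text
time_s: 2.93
position: [0.3758, 0.1732, 0.2316]
tool_rot: [[-0.955, 0.298, 0.001], [0.298, 0.955, 0.0], [-0.001, 0.0, -1.0]]
ft_force: [1.7, 0.3, 1.3]
grip_width: 0.0451
gripper_force: 0.0
```

jog_arm(plan="0 0 0 -3.06 -2.71 0 120; 0 0 0 -3.06 -2.71 0 120; 0 0 0 -3.06 -2.71 0 120; 0 0 0 -3.06 -2.71 0 120; 0 0 0 -3.06 -2.71 0 120; 0 0 0 -3.06 -2.71 0 120; 0 0 0 -3.06 -2.71 0 120; 0 0 0 -3.06 -2.71 0 120; 0 0 7 0 0 0 120; 0 0 7 0 0 0 120")

```text
time_s: 3.77
position: [0.5449, -0.107, 0.2305]
tool_rot: [[-0.85, 0.527, -0.001], [0.527, 0.85, 0.0], [0.001, -0.0, -1.0]]
ft_force: [0.5, -0.3, -0.2]
grip_width: 0.0452
gripper_force: 0.0
```

jog_arm(plan="0 0 7 0 0 0 120; 0 0 7 0 0 0 120; 0 0 7 0 0 0 120; 0 0 7 0 0 0 120; 0 0 7 0 0 0 120; 0 0 7 0 0 0 120; 0 0 7 0 0 0 120; 0 0 7 0 0 0 120; 0 0 7 0 0 0 120; 0 0 7 0 0 0 120")

```text
time_s: 4.6
position: [0.5443, -0.1049, 0.2313]
tool_rot: [[0.203, 0.979, -0.0], [0.979, -0.203, 0.0], [0.0, -0.0, -1.0]]
ft_force: [0.6, -0.3, -0.2]
grip_width: 0.0453
gripper_force: 0.0
```

jog_arm(plan="0 0 7 0 0 0 120; 0 0 7 0 0 0 120; 0 0 7 0 0 0 120; 0 0 7 0 0 0 120; 0 0 3.7 0 0 0 120; 0 0 0 0 0 0 120; 0 0 0 0 0 0 120")

```text
time_s: 5.18
position: [0.5443, -0.1049, 0.2313]
tool_rot: [[0.681, 0.732, -0.0], [0.732, -0.681, 0.0], [-0.0, -0.0, -1.0]]
ft_force: [-0.0, 0.5, -1.0]
grip_width: 0.045
gripper_force: 0.0
```

```bash
cat >> h.py <<'E'
def rel(target,yaw=None):
    """tool-axis shift (cm) to a world target for the TCP; turn about tool z to bring tool y to yaw"""
    s=env.observe(); R=s['tool_rot']; d=R.T@(np.array(target)-s['position'])*100
    y=np.degrees(np.arctan2(R[1,1],R[0,1]))
    print('pos',s['position'],'yaw_y',y,'tilt',np.degrees(np.arccos(-R[2,2])),'w',s['grip_width'],'t',s['time_s'],'q',s['q'],'F',s['ft_force'],s['gripper_force'])
    print('shift cm',d,'rz',None if yaw is None else (y-yaw+90)%180-90)
E
python3 - <<'E'
from h import *
np.set_printoptions(precision=4,suppress=True)
rel((.544,-.1055,.045),-43)
E
```

```text
pos [ 0.5443 -0.1049  0.2313] yaw_y -42.91860191918547 tilt 0.0027499185023654124 w 0.0450099970752083 t 5.1833 q [-23.1456  22.2436  73.6401  -0.0001  84.1191  19.773 ] F [-0.0299  0.4826 -1.0087] 0.0
shift cm [-0.0641  0.0223 18.6313] rz 0.08139808081452315
```

jog_arm(plan="0 0 0 0 0 3.5 120; 0 0 0 0 0 3.5 120; 0 0 0 0 0 3.5 120; 0 0 0 0 0 2 120; 0 0 0 0 0 2 120; 0 0 0 0 0 2 120; 0 0 0 0 0 1.5 120; 0 0 0 0 0 0.9 120; 0 0 0 0 0 0 120; 0 0 0 0 0 0 120")

```text
time_s: 6.02
position: [0.5445, -0.105, 0.0426]
tool_rot: [[0.682, 0.731, 0.0], [0.731, -0.682, -0.0], [0.0, 0.0, -1.0]]
ft_force: [0.7, 0.3, -0.9]
grip_width: 0.0451
gripper_force: 0.0
```

jog_arm(plan="0 0 0 0 0 0 220; 0 0 0 0 0 0 220; 0 0 0 0 0 0 220; 0 0 0 0 0 0 220; 0 0 0 0 0 0 220; 0 0 0 0 0 0 220; 0 0 0 0 0 0 220; 0 0 0 0 0 0 220")

```text
time_s: 6.68
position: [0.5449, -0.1051, 0.0435]
tool_rot: [[0.683, 0.731, 0.002], [0.731, -0.683, -0.001], [0.001, 0.002, -1.0]]
ft_force: [-1.2, 0.4, 6.0]
grip_width: 0.0296
gripper_force: 39.8
```

jog_arm(plan="0 0 0 0 0 -1 220; 0 0 0 0 0 -1.5 220; 0 0 0 0 0 -1.5 220; 0 0 0 0 0 -2 220; 0 0 0 0 0 -2.5 220; 0 0 0 0 0 -2.5 220; 0 0 0 0 0 -2 220; 0 0 0 0 0 0 220; 0 0 0 0 0 0 220")

```text
time_s: 7.43
position: [0.5443, -0.1049, 0.1733]
tool_rot: [[0.683, 0.731, 0.002], [0.731, -0.683, -0.001], [0.001, 0.002, -1.0]]
ft_force: [0.8, -1.2, -1.2]
grip_width: 0.0294
gripper_force: 39.8
```

```bash
python3 - <<'E'
from h import *
np.set_printoptions(precision=4,suppress=True)
rel((.439,.315,.20),None)
im=cam('side'); P=cloud(im)
for o in models.outline_of('side','collar')[:4]:
    m=o['region']&(im['depth']>0);p=P[m]; print(o['confidence'],p.mean(0),np.percentile(p[:,2],[3,97]))
E
```

```text
pos [ 0.5443 -0.1049  0.1733] yaw_y -43.03974030964344 tilt 0.11201851154613994 w 0.02940867650516394 t 7.4333 q [-23.1418  24.9572  79.3024  -0.0018  75.6284  19.8984] F [ 0.8113 -1.1651 -1.1798] 39.81446519494057
shift cm [ 23.5004 -36.3502  -2.7209] rz None
0.91 [ 0.3981 -0.1182  0.0569] [0.0043 0.0932]
0.83 [ 0.5463 -0.1015  0.1732] [0.0026 0.2088]
0.79 [0.5295 0.0472 0.0398] [0.0037 0.0675]
0.66 [ 0.5876 -0.2948  0.0573] [0.0056 0.0931]
```

jog_arm(plan="0 0 0 1.96 -3.03 0 220; 0 0 0 1.96 -3.03 0 220; 0 0 0 1.96 -3.03 0 220; 0 0 0 1.96 -3.03 0 220; 0 0 0 1.96 -3.03 0 220; 0 0 0 1.96 -3.03 0 220; 0 0 0 1.96 -3.03 0 220; 0 0 0 1.96 -3.03 0 220; 0 0 0 1.96 -3.03 0 220; 0 0 0 1.96 -3.03 0 220")

```text
time_s: 8.37
position: [0.4553, 0.2466, 0.1711]
tool_rot: [[0.683, 0.731, -0.003], [0.731, -0.683, -0.001], [-0.002, -0.001, -1.0]]
ft_force: [1.3, -0.1, -1.1]
grip_width: 0.0295
gripper_force: 39.9
```

jog_arm(plan="0 0 0 1.95 -3.0 0 220; 0 0 0 1.95 -3.0 0 220; 0 0 0 0 0 0 220; 0 0 0 0 0 3 220; 0 0 0 0 0 3 220; 0 0 0 0 0 3 220; 0 0 0 0 0 2 220; 0 0 0 0 0 1 220; 0 0 0 0 0 0 220; 0 0 0 0 0 0 220")

```text
time_s: 9.2
position: [0.4395, 0.3145, 0.0523]
tool_rot: [[0.683, 0.731, -0.001], [0.731, -0.683, -0.0], [-0.001, -0.0, -1.0]]
ft_force: [0.2, 0.6, -0.2]
grip_width: 0.0297
gripper_force: 39.9
```

```bash
python3 - <<'E'
from h import *
np.set_printoptions(precision=4,suppress=True)
rel((.439,.315,.036),None)
for n in('side','top'):
    im=cam(n); P=cloud(im).reshape(-1,3)
    p=P[(np.hypot(P[:,0]-.439,P[:,1]-.315)<.025)&(P[:,2]<.04)&(P[:,2]>.006)]
    if len(p): print(n,len(p),p.mean(0),np.percentile(p[:,2],[0,5,50]))
    cv2.imwrite(f'pics/{n}t.png',cv2.resize(im['pixels'][140:260,140:260,::-1] if n=='side' else im['pixels'][230:350,110:230,::-1],None,fx=4,fy=4))
E
```

```text
pos [0.4395 0.3145 0.0523] yaw_y -43.057961135026346 tilt 0.03905170571341617 w 0.02967659557695646 t 9.2 q [23.0301 32.224  90.1047 -0.0003 57.7103 66.0882] F [ 0.1842  0.5717 -0.1841] 39.89696340635419
shift cm [-0.0018 -0.0721  1.6337] rz None
side 138 [0.4378 0.3088 0.0213] [0.0061 0.0063 0.0248]
top 55 [0.4345 0.3049 0.0143] [0.0061 0.0062 0.0079]
```

View pics/sidet.png

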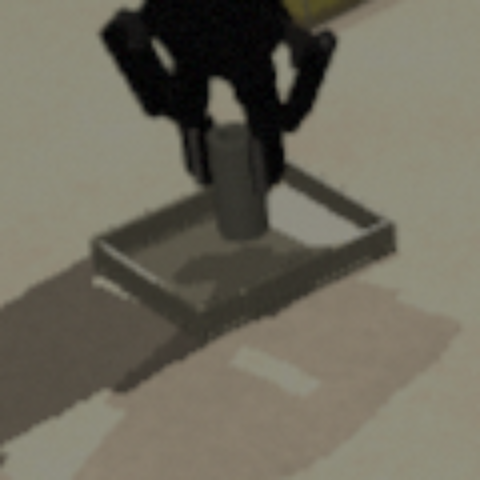

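The side view shows the collar held upright just above the middle of the tray. I'll lower it and let go.

jog_arm(plan="0 0 0 0 0 0.6 220; 0 0 0 0 0 0.5 220; 0 0 0 0 0 0.3 220; 0 0 0 0 0 0.15 220; 0 0 0 0 0 0.1 220; 0 0 0 0 0 0 220; 0 0 0 0 0 0 220")

```text
time_s: 9.88
position: [0.4395, 0.3147, 0.0359]
tool_rot: [[0.683, 0.731, 0.0], [0.731, -0.683, 0.0], [0.0, 0.0, -1.0]]
ft_force: [-0.4, 0.1, -0.4]
grip_width: 0.0295
gripper_force: 39.9
```

jog_arm(plan="0 0 0 0 0 0 150; 0 0 0 0 0 0 120; 0 0 0 0 0 0 100; 0 0 0 0 0 0 100; 0 0 0 0 0 0 100; 0 0 0 0 0 0 100; 0 0 0 0 0 -2 100; 0 0 0 0 0 -3 100; 0 0 0 0 0 -3 100; 0 0 0 0 0 -3 100")

```text
time_s: 10.72
position: [0.4391, 0.3145, 0.1471]
tool_rot: [[0.683, 0.731, -0.001], [0.731, -0.683, -0.0], [-0.001, -0.0, -1.0]]
ft_force: [0.8, 0.6, 0.1]
grip_width: 0.052
gripper_force: 0.0
```

jog_arm(plan="0 0 0 0 0 -3.5 100; 0 0 0 0 0 -3.5 100; 0 0 0 0 0 0 100")

```text
time_s: 10.97
position: [0.4414, 0.3156, 0.2226]
tool_rot: [[0.682, 0.731, 0.011], [0.731, -0.682, 0.005], [0.011, 0.005, -1.0]]
ft_force: [-0.3, 0.5, -0.8]
grip_width: 0.052
gripper_force: 0.0
```

```bash
python3 - <<'E'
from h import *
np.set_printoptions(precision=4,suppress=True)
for n in('side','top'):
    im=cam(n); P=cloud(im).reshape(-1,3)
    p=P[(np.hypot(P[:,0]-.439,P[:,1]-.315)<.045)&(P[:,2]<.09)&(P[:,2]>.03)]
    t=p[p[:,2]>.058]; print(n,len(p),p.mean(0),p.max(0),'top',t.mean(0),np.ptp(t,axis=0))
    q=P[(np.hypot(P[:,0]-.544,P[:,1]+.105)<.045)&(P[:,2]<.09)&(P[:,2]>.02)]
    q=q[np.hypot(q[:,0]-.544,q[:,1]+.105)<.014]; print('post',q.mean(0),np.median(q,0),len(q))
    k=P[(np.hypot(P[:,0]-.542,P[:,1]+.041)<.03)&(P[:,2]<.12)&(P[:,2]>.094)];print('knob',k.mean(0),(k.min(0)+k.max(0))/2)
    for o in models.tip_of(n,'lever_knob')[:1]+models.tip_of(n,'post_top')[:1]: print(o['confidence'],back(im,*o['at'],.102),back(im,*o['at'],.042))
rel((.542,-.041,.2),None)
E
```

```text
side 260 [0.4377 0.3082 0.0547] [0.4545 0.3326 0.0729] top [0.4384 0.3115 0.0667] [0.0299 0.0356 0.0148]
post [ 0.5434 -0.1075  0.0347] [ 0.5431 -0.1079  0.0357] 75
knob [ 0.542  -0.0425  0.1009] [ 0.543  -0.0409  0.1004]
0.93 [ 0.5465 -0.0396  0.102 ] [0.5892 0.0345 0.042 ]
0.9 [ 0.5047 -0.1738  0.102 ] [ 0.5438 -0.1113  0.042 ]
top 167 [0.4386 0.3112 0.0598] [0.453  0.3287 0.0746] top [0.4388 0.3131 0.068 ] [0.029  0.0298 0.016 ]
post [ 0.5433 -0.1052  0.0403] [ 0.5422 -0.1053  0.0411] 27
knob [ 0.5419 -0.0406  0.1015] [ 0.5422 -0.0405  0.1015]
0.91 [ 0.5376 -0.0482  0.102 ] [ 0.5437 -0.0482  0.042 ]
0.69 [ 0.5347 -0.102   0.102 ] [ 0.5406 -0.1051  0.042 ]
pos [0.439  0.3144 0.2144] yaw_y -43.05364619765848 tilt 0.16124917082435652 w 0.05204128216861249 t 11.2667 q [23.0412 21.6102 77.5482 -0.0021 81.0028 66.0951] F [0.2085 0.5303 0.3173] 0.0
shift cm [-18.9327  31.7905   1.4565] rz None
```

The collar stands upright in the tray, with its top at about 69 mm near the centre. Next is the knob at (0.542,-0.041).

jog_arm(plan="0 0 0 -1.893 3.179 0 120; 0 0 0 -1.893 3.179 0 120; 0 0 0 -1.893 3.179 0 120; 0 0 0 -1.893 3.179 0 120; 0 0 0 -1.893 3.179 0 120; 0 0 0 -1.893 3.179 0 120; 0 0 0 -1.893 3.179 0 120; 0 0 0 -1.893 3.179 0 120; 0 0 0 -1.893 3.179 0 120; 0 0 0 -1.893 3.179 0 120")

```text
time_s: 12.1
position: [0.5424, -0.0425, 0.2148]
tool_rot: [[0.683, 0.731, -0.002], [0.731, -0.683, 0.001], [-0.001, -0.002, -1.0]]
ft_force: [0.9, 0.9, -0.1]
grip_width: 0.0453
gripper_force: 0.0
```

jog_arm(plan="0 0 7 0 0 0 120; 0 0 7 0 0 0 120; 0 0 7 0 0 0 120; 0 0 7 0 0 0 120; 0 0 7 0 0 0 120; 0 0 7 0 0 0 120; 0 0 7 0 0 0 120; 0 0 7 0 0 0 120; 0 0 7 0 0 0 120; 0 0 7 0 0 0 120")

```text
time_s: 12.93
position: [0.5422, -0.0407, 0.2147]
tool_rot: [[0.918, -0.397, -0.002], [-0.397, -0.918, 0.001], [-0.002, 0.0, -1.0]]
ft_force: [-0.7, 0.1, -1.0]
grip_width: 0.0452
gripper_force: 0.0
```

jog_arm(plan="0 0 7 0 0 0 120; 0 0 7 0 0 0 120; 0 0 6 0 0 0 120; 0 0 0 0 0 0 120; 0 0 0 0 0 0 120; 0 0 0 0 0 0 120")

```text
time_s: 13.43
position: [0.5424, -0.0407, 0.2153]
tool_rot: [[0.733, -0.68, -0.001], [-0.68, -0.733, 0.0], [-0.001, 0.0, -1.0]]
ft_force: [-0.3, -0.1, -0.2]
grip_width: 0.0452
gripper_force: 0.0
```

```bash
python3 - <<'E'
from h import *
np.set_printoptions(precision=4,suppress=True)
rel((.542,-.041,.07),46.9)
E
```

```text
pos [ 0.5424 -0.0407  0.2153] yaw_y -132.8748496080425 tilt 0.059643096712474565 w 0.04523632619607326 t 13.4333 q [-16.7645  21.9182  76.9034   0.0003  81.238  116.1104] F [-0.3001 -0.0758 -0.2256] 0.0
shift cm [ 0.0066  0.0442 14.5297] rz 0.22515039195749864
```

jog_arm(plan="0 0 0 0 0 3.5 120; 0 0 0 0 0 3.5 120; 0 0 0 0 0 2.5 120; 0 0 0 0 0 2 120; 0 0 0 0 0 1.5 120; 0 0 0 0 0 1 120; 0 0 0 0 0 0.5 120; 0 0 0 0 0 0 120; 0 0 0 0 0 0 120", grip_force=30)

```text
time_s: 14.18
position: [0.5429, -0.0408, 0.0714]
tool_rot: [[0.731, -0.682, 0.001], [-0.682, -0.731, -0.0], [0.001, -0.0, -1.0]]
ft_force: [-0.8, -0.5, -0.4]
grip_width: 0.0452
gripper_force: 0.0
```

jog_arm(plan="0 0 0 0 0 0 180; 0 0 0 0 0 0 255; 0 0 0 0 0 0 255; 0 0 0 0 0 0 255; 0 0 0 0 0 0 255; 0 0 0 0 0 0 255; 0 0 0 0 0 0 255; 0 0 0 0 0 0 255; 0 0 0 0 0 0 255; 0 0 0 0 0 0 255")

```text
time_s: 15.02
position: [0.543, -0.0407, 0.0717]
tool_rot: [[0.731, -0.683, 0.002], [-0.683, -0.731, -0.0], [0.001, -0.001, -1.0]]
ft_force: [-0.6, 1.9, 5.7]
grip_width: 0.0171
gripper_force: 29.3
```

```bash
cat > arc.py <<'E'
from h import *
from scipy.optimize import fsolve
np.set_printoptions(precision=4,suppress=True)
k=env.observe()['position'][:2]
for c in ((.5435,-.1053),(.5445,-.1055),(.5425,-.1055)):
    print('pivot',fsolve(lambda p:[np.hypot(*(p-c))-.08,np.hypot(*(p-k))-.11],[.622,-.115]))
rel((*k,.07))
im=cam('top');P=cloud(im).reshape(-1,3)
h=P[(np.hypot(P[:,0]-.62,P[:,1]+.113)<.06)&(P[:,2]>.044)&(P[:,2]<.075)]
a=h[np.hypot(h[:,0]-.6205,h[:,1]+.114)<.040]; print(cv2.minEnclosingCircle((a[:,:2]*1000).astype(np.float32)))
h=h[(h[:,2]>.057)]; a=h[(h[:,0]-.62)*.73-(h[:,1]+.114)*.684>-.02]; print(cv2.fitEllipse(cv2.convexHull((a[:,:2]*1000).astype(np.float32))))
E
python3 arc.py
```

```text
pivot [ 0.6227 -0.1165]
pivot [ 0.6239 -0.1152]
pivot [ 0.6216 -0.1177]
pos [ 0.543  -0.0407  0.0717] yaw_y -133.04357244877437 tilt 0.1055372301145585 w 0.017076886478963334 t 15.0167 q [-16.7509  30.9167  88.4348   0.0212  60.5446 116.2823] F [-0.6067  1.9477  5.6773] 29.286257922649384
shift cm [-0.0002  0.0002  0.1659] rz None
((623.5886840820312, -114.86310577392578), 33.72228240966797)
((641.6639404296875, -119.17991638183594), (65.99373626708984, 80.2647476196289), 78.24109649658203)
```

The knob is held, and the turret circle gives the pivot as (0.6236,-0.1149), with the knob at radius 110 mm. Tool +y is the advance direction. I'll do two clicks and then check.

jog_arm(plan="0 0 -2.3 0 0.44 0 255; 0 0 -2.3 0 0.44 0 255; 0 0 -2.3 0 0.44 0 255; 0 0 -2.3 0 0.44 0 255; 0 0 -2.3 0 0.44 0 255; 0 0 -2.3 0 0.44 0 255; 0 0 -2.3 0 0.44 0 255; 0 0 -2.3 0 0.44 0 255; 0 0 0 0 0 0 255; 0 0 0 0 0 0 255")

```text
time_s: 15.9
position: [0.524, -0.0702, 0.0717]
tool_rot: [[0.909, -0.417, 0.005], [-0.417, -0.909, -0.001], [0.005, -0.001, -1.0]]
ft_force: [6.1, -0.5, 3.3]
grip_width: 0.0169
gripper_force: 29.4
```

```bash
cat > chk.py <<'E'
from h import *
np.set_printoptions(precision=4,suppress=True)
p=np.array([.6236,-.1149]);k0=np.array([.543,-.0407])
s=env.observe();k=s['position'][:2]
a=lambda v:np.degrees(np.arctan2(v[1],v[0]))%360
print('chord',np.hypot(*(k-k0))*1000,'clicks',(a(k-p)-a(k0-p))/9.167,'radius',np.hypot(*(k-p)))
t=np.radians(a(k0-p)+4*9.167); rel((*(p+.11*np.array([np.cos(t),np.sin(t)])),.0717))
E
python3 chk.py
```

```text
chord 35.04692107827295 clicks 2.011684936727402 radius 0.10915401653005707
pos [ 0.524  -0.0702  0.0717] yaw_y -114.66650891665537 tilt 0.2740458081891159 w 0.016901534957653726 t 15.9 q [-20.477   29.6122  91.1321   0.0224  58.9823  94.1781] F [ 6.0994 -0.4857  3.2769] 29.380833506584167
shift cm [ 0.4958  3.4366 -0.0004] rz None
```

jog_arm(plan="0 0 -2.3 0.02 0.44 0 255; 0 0 -2.3 0.02 0.44 0 255; 0 0 -2.3 0.02 0.44 0 255; 0 0 -2.3 0.02 0.44 0 255; 0 0 -2.3 0.02 0.44 0 255; 0 0 -2.3 0.02 0.44 0 255; 0 0 -2.3 0.02 0.42 0 255; 0 0 -2.3 0.02 0.38 0 255; 0 0 0 0 0 0 255; 0 0 0 0 0 0 255")

```text
time_s: 16.73
position: [0.5154, -0.1032, 0.0716]
tool_rot: [[0.994, -0.111, 0.004], [-0.111, -0.994, -0.001], [0.004, 0.001, -1.0]]
ft_force: [4.9, -0.4, 3.8]
grip_width: 0.0173
gripper_force: 29.8
```

```bash
python3 chk.py; python3 - <<'E'
from h import *
np.set_printoptions(precision=4,suppress=True)
for n in('side','top'):
    im=cam(n); P=cloud(im).reshape(-1,3)
    p=P[(np.hypot(P[:,0]-.439,P[:,1]-.315)<.045)&(P[:,2]>.058)&(P[:,2]<.09)]; print(n,'collar',len(p),p.mean(0))
im=cam('side')
cv2.imwrite('pics/end.png',cv2.convertScaleAbs(cv2.resize(im['pixels'][180:320,250:450,::-1],None,fx=4,fy=4,interpolation=2),alpha=1.5))
E
```

```text
chord 68.32053379922316 clicks 3.9781225868937025 radius 0.10878426280107528
pos [ 0.5154 -0.1032  0.0716] yaw_y -96.35161521932471 tilt 0.23509112487151812 w 0.017276860106964845 t 16.7333 q [-24.2516  29.3927  91.5962   0.0279  58.7773  72.0855] F [ 4.9138 -0.3712  3.7914] 29.774751663208008
shift cm [-0.1214  0.0389 -0.0055] rz None
side collar 124 [0.4387 0.3117 0.0665]
top collar 109 [0.439  0.3126 0.0676]
```

View pics/end.png

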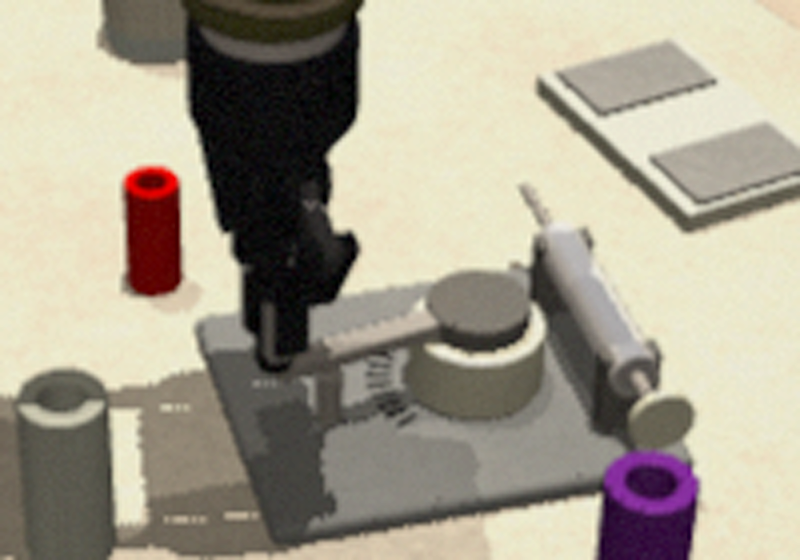

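The picture shows the fingers still on the knob, with the lever over the bare post. The knob is 68.3 mm from its start and the sideways force is near zero, so this is the fourth click. The collar still stands in the tray. I'll let it settle and hand in.

jog_arm(plan="0 0 0 0 0.03 0 255; 0 0 0 0 0 0 255; 0 0 0 0 0 0 255; 0 0 0 0 0 0 255; 0 0 0 0 0 0 255; 0 0 0 0 0 0 255")

```text
time_s: 17.38
position: [0.5154, -0.1033, 0.0717]
tool_rot: [[0.994, -0.11, 0.004], [-0.11, -0.994, -0.001], [0.004, 0.001, -1.0]]
ft_force: [6.0, -0.3, 3.5]
grip_width: 0.0174
gripper_force: 29.8
```

```bash
python3 chk.py; python3 -c "
from h import *
print(job.close_job())"
```

```text
chord 68.36327779426918 clicks 3.980261658170277 radius 0.10880822479993764
pos [ 0.5154 -0.1033  0.0717] yaw_y -96.34174669696982 tilt 0.2318901261193175 w 0.017435336369517603 t 17.3833 q [-24.2546  29.3922  91.5968   0.0239  58.78    72.0747] F [ 5.9855 -0.295   3.4694] 29.776730239391327
shift cm [-0.119   0.0352 -0.0053] rz None
the job is handed in; nothing more can be done
None
```

I handed the job in at about 17 s, with no verdict returned: the collar stands upright in the tray, let go, and the gripper still holds the lever knob on the fourth click, about 68 mm from its start by my measurement.

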